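# Load the coaster press and close it

## Robot

A 6-joint arm with a two-finger parallel gripper is mounted at the origin on the work surface. World frame = base frame: x ahead of the robot, y to its left, z up, the work surface at z = 0. Lengths are in m, angles in degrees, forces in N, time in s.
With the tool pointing down it reaches from about 0.275 to 0.725 m from the base axis. Payload 15.9 kg.
Tool frame: the origin (TCP) lies on the front face of the gripper's body, between the roots of the fingers; the fingertips stand 73 mm ahead of it and the grasp point (between the pads) lies 54 mm ahead of it; z points along the fingers, y is the line along which they close (so a half turn about z gives the same grasp; the last joint's range is limited). The gripper opens to 85 mm and grips with 20 to 120 N. Pads are 22 mm wide; open, the fingers measure 114 mm over their backs; the gripper's body (76 mm by 85 mm) begins 54 mm behind the grasp point. The pads swing forward as they close: fully open they stand 13 mm farther back than shut.
Start: joints at [76.719, 12.198, -1.971, 75.831, 0, 90], TCP at [0.115, 0.487, 0.304] pointing down, gripper open.
Joint ranges: [-170.91, 170.91], [-42.67, 98.43], [-65.05, 77.54], [-120.47, 116.71], [-90, 82.35], [-180, 180]. Speed limits (degrees/s): [108.29, 108.29, 136.94, 147.25, 180, 180].

## Interface

Orientations are given as [roll, pitch, yaw] about the fixed x, y, z axes, in that order (R = Rz(yaw) Ry(pitch) Rx(roll)).
In Python, from station import arm gives the robot as it stands.
- The arm moves only by the tool arm_command, never from a script. Its argument "steps" is a list of rows, each a list of 5 numbers: the shift along the tool's x, y, z in m, then the turn about the tool's z in degrees, then the closure, from 0 (fully open) to 1 (shut). In form: [[dx, dy, dz, roll, grip], ...]. A call has 1 to 5 rows; each row shifts and turns the commanded pose from where the row before left it, along the tool's axes as they then stand; what a row does not reach is not made up. A row lasts 1/12 s, in which the tool goes at most 41.7 mm and 7.16 degrees, less where a joint would pass 70% of its speed; a pose out of reach is approached as far as the arm can. A call is refused whole if a number of a shift passes 0.0417 or a number of a turn 7.16, either way. A call with a gripper value outside its range is refused whole. The fingers move at their own pace and stop on an object; "squeeze" is the grip in N (left out, the last holds). Time passes only in rows, so rows that do not move let the fingers close. It gives the time, the measured TCP pose, the force, the opening and the grip force at its end, in the units of the state.
- arm.get_obs(): the state, without advancing time (a new reading comes with each control period).
- arm.get_image(name): name is "scene" or "top"; returns the picture (420x560x3 uint8, red, green, blue); there is no depth.
- arm.get_calibration(name): a dict with "intrinsics" (3x3 intrinsics, pixels), "world_from_camera" (4x4, takes a point from camera to world coordinates). Camera axes: x right, y down, z forward; pixel columns grow to the right and rows downward; lengths in m; the calibration is good to about 2 mm. A picture is of the moment at which its call begins. get_calibration takes no time and is no camera call.
- arm.finish_job(): hands the job in; it is judged then, once.
The state is a dict: "t": time; "q": joint angles; "dq": joint speeds; "effort": joint torques, N m; "tool_pos": TCP position; "orientation": TCP orientation; "contact_force": force on the tool from outside, world axes, zero at the start; "ft_torque": the same for the moment, N m; "finger_gap": opening from 0.0 (shut) to 1.0 (fully open); "grasp_force": force on a finger pad.
Only numpy, scipy, OpenCV 4.12 (cv2) and the standard library are available. Lean on these libraries where they do the work, as an engineer would, in place of code of your own. Each camera call takes 0.05 s, during which the arm holds its last target. There are 200 camera calls.

## Task

Glue-press one coaster: lay the thick wooden disc flat in the middle of the press's round steel plate and let go, lay the thin cork disc squarely on top of it and let go, then swing the press's lid down onto the stack. Press the closed lid down firmly, with about 15 N, for two seconds (never let the lid bear on the stack with more than 40 N), then take the hand away, leaving the lid shut on the stack. Leave the jar, the hammer and the roll of tape where they are.

Things in the scene. Friction and masses are not known exactly. Their poses are not given: they have to be found in the camera images.
- press: Glue press, fixed on the table: plywood base 240 x 160 x 20 mm; origin at the centre of its underside; x axis from the front edge towards the hinge. A round steel plate, 100 mm across, 8 mm high (top 28 mm above the table), is centred at x = -30 mm. Two steel hinge cheeks, 30 x 10 mm, stand at x = 85 mm, y = -66 and +66 mm, up to 62 mm above the table.
- plate_mid (a point): Centre of the top face of the press's round steel plate (28 mm above the table); axes as the press.
- lid_hinge (a point): Middle of the lid's hinge axis, fixed on the press: 85 mm behind its origin and 50 mm above the table. The hinge axis is the press's y axis.
- press_lid: The hinged lid; origin on the hinge axis; x from its free edge to the hinge, y along the hinge, z out of its upper face. z straight up: lid level, just resting on the full stack (22 mm) on the plate; turned 1.57 rad about y: upright; it opens to 1.85 rad. The hinge is stiff: the lid stays where it is left. Without a full stack it can sink 0.12 rad below level.
- lid_top (a point): On the lid's outer (upper) face, over the platen's middle, 115 mm from the hinge axis; x from the lid's free edge to the hinge, z out of the upper face. The lid is a plywood board 112 mm wide and 12 mm thick; its free edge is 185 mm from the hinge axis. With the lid level its lower and upper faces are 10 and 22 mm above the axis (60 and 72 mm above the table).
- platen: Round aluminium platen (80 mm across, 6 mm thick) under the lid, on a stiff rubber buffer that gives by a few mm under load. Origin at the centre of its bearing face, 115 mm from the hinge axis; axes of the lid. It comes down over the centre of the plate and bears on the stack.
- wood_disc: Pale wooden disc, 66 mm in diameter, 14 mm thick, lying flat on the 3 mm thick green cutting mat. Origin at the centre of its underside, z up. About 45 g.
- cork_disc: Cork disc, 66 mm in diameter, 8 mm thick, lying flat on the same mat. Origin at the centre of its underside, z up. About 20 g.
- jar: Bystander: closed amber glass jar, 70 mm in diameter and 100 mm high, standing; origin at the centre of its underside.
- hammer: Bystander: hammer, 260 mm long, lying on the table; origin below its middle, x along it to the head.
- tape: Bystander: roll of paper tape, 90 mm in diameter, 25 mm high, lying flat; origin at the centre of its underside.
Mind the look-alikes: they are no part of the job. Several things look just like the cork_disc: the one meant starts farthest from the robot's base. Of the things shaped like the wood_disc, the wooden one is meant.

How it is judged:
By the outcome, as a careful person would: the job done as asked, in the order asked, and still so for the second after the job is handed in, with the robot touching nothing.
It also fails if it takes over 72 s, if anything falls off the work surface, if the arm or the gripper's body presses on something with over 40 N, if the wrist force passes 120 N, or if a joint passes its speed limit or range.

## Working session

There is one attempt and no reset: what is moved stays moved. The work goes in short steps, Python scripts to look and compute and a tool call to move; the robot and the scene stay as the last step left them, time stands still between calls to the robot, and variables do not carry over. Pictures are saved under pics/ and viewed, at most 11 in all, crops included, and the job is handed in when it is done.

Besides the shell and the picture viewer there is one more tool, called after ">>>" as name(argument=value, ...) on one line, values as JSON. arm_command: Moves the arm, as the interface text tells. Its arguments: {"type":"object","properties":{"steps":{"type":"array"},"squeeze":{"type":"number"}},"required":["steps"]}

```bash
mkdir -p pics; ls; python3 - <<'E'
from station import arm
import cv2,numpy as np
print(arm.get_obs())
for n in("scene","top"):
    im=arm.get_image(n);cv2.imwrite(f"pics/{n}0.png",im[:,:,::-1]);c=arm.get_calibration(n);print(n,np.round(c["intrinsics"],2).tolist(),np.round(c["world_from_camera"],4).tolist())
E
```

```text
pics
{'t': 0.0, 'q': array([ 7.67184799e+01,  1.22237814e+01, -2.00868129e+00,  7.58307220e+01,
        1.70844619e-03,  8.99991735e+01]), 'dq': array([-9.29381169e-05, -8.02190773e-02,  3.11800696e-02, -1.38713579e-01,
       -5.55531600e-02,  2.40057216e-02]), 'effort': array([-2.76750732e-03, -6.86167002e+01,  4.87119520e+01,  1.75849692e-02,
       -2.39481587e-04, -8.77787869e-06]), 'tool_pos': array([0.11480139, 0.48637618, 0.30342197]), 'orientation': array([-1.79936815e+02, -1.70935663e-03,  1.66719305e+02]), 'contact_force': array([0.23855532, 0.30515038, 0.26688589]), 'ft_torque': array([-0.02149287,  0.00718825,  0.01652687]), 'grasp_force': 0.0, 'finger_gap': 1.003321391419696}
scene [[427.92, 0.0, 277.67], [0.0, 427.92, 208.46], [0.0, 0.0, 1.0]] [[-0.8726, 0.281, -0.3995, 0.9665], [0.4882, 0.4816, -0.7278, 0.8832], [-0.0121, -0.8302, -0.5574, 0.7122], [0.0, 0.0, 0.0, 1.0]]
top [[475.62, 0.0, 276.36], [0.0, 475.62, 206.79], [0.0, 0.0, 1.0]] [[-0.0198, -0.991, 0.1325, 0.3514], [-0.9998, 0.0189, -0.0079, 0.0385], [0.0053, -0.1326, -0.9911, 1.2057], [0.0, 0.0, 0.0, 1.0]]
```

View pics/scene0.png

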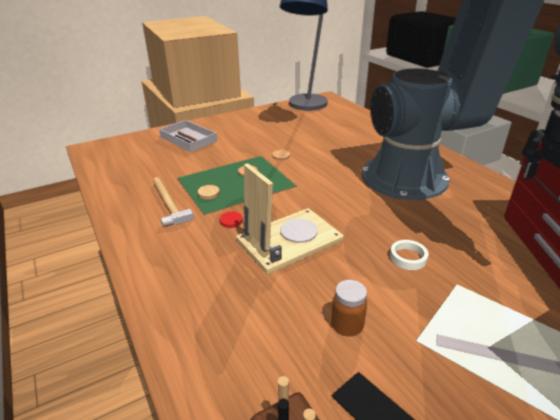

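View pics/top0.png

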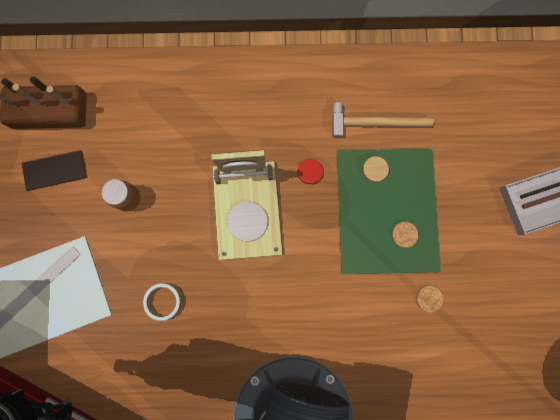

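The top view shows the wood disc on the mat at about (376,168) and a cork disc on the mat at (405,235). A second cork lies off the mat at (430,299), nearer the base, so it is the look-alike. The red disc is at (310,171), and the press plate is at (247,221) with the lid standing open near (240,165). The scene view agrees.

```bash
cat > h.py <<'E'
import cv2,numpy as np
from station import arm
def ray(n,uv,z):
    c=arm.get_calibration(n);K=np.array(c["intrinsics"]);T=np.array(c["world_from_camera"])
    d=T[:3,:3]@np.linalg.solve(K,[uv[0],uv[1],1.]);o=T[:3,3]
    return o+d*(z-o[2])/d[2]
def proj(n,P):
    c=arm.get_calibration(n);K=np.array(c["intrinsics"]);T=np.array(c["world_from_camera"])
    p=K@(T[:3,:3].T@(np.array(P)-T[:3,3]));return p[:2]/p[2]
def contour(mask):
    cs,_=cv2.findContours(mask.astype(np.uint8),cv2.RETR_EXTERNAL,cv2.CHAIN_APPROX_NONE)
    return max(cs,key=cv2.contourArea) if cs else None
def circ(n,cnt,z):
    "centre and diameter on plane z from a contour"
    P=np.array([ray(n,p[0],z)[:2] for p in cnt]);
    c,r=cv2.minEnclosingCircle((P*1000).astype(np.float32))
    e=cv2.fitEllipse((P*1000).astype(np.float32))
    return np.round(e[0],1),np.round(e[1],1)
def win(im,u,v,r):
    m=np.zeros(im.shape[:2],bool);m[v-r:v+r,u-r:u+r]=1;return m
E
python3 - <<'E'
from h import *
im=cv2.imread("pics/top0.png");hsv=cv2.cvtColor(im,cv2.COLOR_BGR2HSV).astype(int);H,S,V=hsv[...,0],hsv[...,1],hsv[...,2]
for nm,u,v,z in(("wood",376,168,.017),("cork",405,235,.011)):
    c=contour(win(im,u,v,24)&(H<30)&(V>90));print(nm,circ("top",c,z),im[v,u])
print("cork2",ray("top",(430,299),.008))
m=win(im,247,221,26)&(S<60)&(V>110);c=contour(m);print("plate",circ("top",c,.028),im[221,247],im[245,265])
m=win(im,247,208,62)&(H>18)&(H<40)&(S>40)&(V>150);c=contour(m);r=cv2.minAreaRect(c);print(r);b=cv2.boxPoints(r)
for p in b:print(p,ray("top",p,.02)[:2])
for p in[(211.5,154),(281,255),(220,259)]:print(ray("top",p,.02))
cv2.imwrite("pics/crop1.png",cv2.resize(im[130:280,170:330],None,fx=4.5,fy=3.9,interpolation=cv2.INTER_CUBIC))
E
```

```text
wood (array([ 603.7, -225.6]), array([64.8, 65.1])) [103 151 193]
cork (array([ 435.2, -292.9]), array([64.2, 64.7])) [ 99 147 191]
cork2 [ 0.27356885 -0.3475336   0.008     ]
plate (array([474.4, 102.6]), array([97.9, 98.3])) [188 189 200] [140 195 201]
((246.75881958007812, 216.8647003173828), (80.53132629394531, 63.504703521728516), 85.60128784179688)
[212.01175 179.15294] [0.58367816 0.1906383 ]
[275.3294  174.28233] [0.59324351 0.03003219]
[281.5059  254.57646] [0.3900729  0.01865598]
[218.18823 259.44708] [0.381137   0.17572308]
[0.64896295 0.19182347 0.02      ]
[0.38905133 0.01993347 0.02      ]
[0.38215015 0.17123467 0.02      ]
```

View pics/crop1.png

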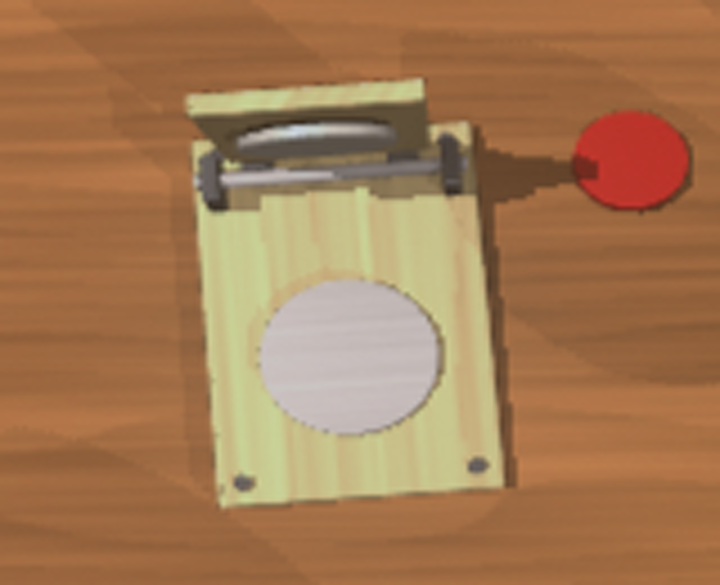

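>>> arm_command(steps=[[0,0,0,-5.7,0.1],[0,0,0,-5.7,0.1],[0,0,0,-5.6,0.1]], squeeze=25)

```text
t: 0.35
tool_pos: [0.1148, 0.4865, 0.3036]
orientation: [-180.0, -0.0, -176.0]
contact_force: [0.7, -0.1, 0.4]
finger_gap: 0.901
grasp_force: 0.0
```

```bash
cat >> h.py <<'E'
from scipy.spatial.transform import Rotation as R
def to(x,y,z=None):
    "print shift in tool axes to reach world point"
    o=arm.get_obs();p=o["tool_pos"];r=R.from_euler("xyz",o["orientation"],degrees=True)
    z=p[2] if z is None else z
    print("t",round(o["t"],2),"pos",np.round(p,4),"ori",np.round(o["orientation"],2),"gap",round(o["finger_gap"],3),"gf",round(o["grasp_force"],1),"F",np.round(o["contact_force"],1),"q",np.round(o["q"],0))
    print("shift",np.round(r.inv().apply(np.array([x,y,z])-p),4))
E
python3 -c "
from h import *
to(.6037,-.2256,.15)
im=cv2.imread('pics/top0.png')
e=[ray('top',(170+a/4.5,130+b/3.9),.235) for a,b in((190,97),(422,82))];print(e)
"
```

```text
t 0.35 pos [0.1148 0.4865 0.3036] ori [-1.7996e+02 -1.0000e-02 -1.7601e+02] gap 0.901 gf 0.0 F [ 0.7 -0.1  0.4] q [77. 12. -2. 76.  0. 73.]
shift [-0.4381 -0.7443  0.154 ]
[array([0.59311787, 0.16251984, 0.235     ]), array([0.59936822, 0.05476295, 0.235     ])]
```

>>> arm_command(steps=[[-0.0175,-0.03,0,0,0.1],[-0.0175,-0.03,0,0,0.1],[-0.0175,-0.03,0,0,0.1],[-0.0175,-0.03,0,0,0.1],[-0.0175,-0.03,0,0,0.1]])

```text
t: 0.77
tool_pos: [0.2123, 0.3411, 0.3036]
orientation: [-180.0, -0.0, -176.2]
contact_force: [0.6, 0.7, 0.4]
finger_gap: 0.899
grasp_force: 0.0
```

>>> arm_command(steps=[[-0.0175,-0.03,0,0,0.1],[-0.0175,-0.03,0,0,0.1],[-0.0175,-0.03,0,0,0.1],[-0.0175,-0.03,0,0,0.1],[-0.0175,-0.03,0,0,0.1]])

```text
t: 1.18
tool_pos: [0.3093, 0.197, 0.3039]
orientation: [180.0, -0.0, -176.3]
contact_force: [1.7, 1.0, -0.1]
finger_gap: 0.901
grasp_force: 0.0
```

>>> arm_command(steps=[[-0.0175,-0.03,0,0,0.1],[-0.0175,-0.03,0,0,0.1],[-0.0175,-0.03,0,0,0.1],[-0.0175,-0.03,0,0,0.1],[-0.0175,-0.03,0,0,0.1]])

```text
t: 1.6
tool_pos: [0.4065, 0.0528, 0.3039]
orientation: [180.0, 0.0, -176.3]
contact_force: [-0.3, 1.5, -0.6]
finger_gap: 0.9
grasp_force: 0.0
```

>>> arm_command(steps=[[-0.0175,-0.03,0.01,0,0.1],[-0.0175,-0.03,0.01,0,0.1],[-0.0175,-0.03,0.01,0,0.1],[-0.0175,-0.03,0.01,0,0.1],[-0.0175,-0.03,0.01,0,0.1]])

```text
t: 2.02
tool_pos: [0.5035, -0.0912, 0.2531]
orientation: [180.0, -0.0, -176.3]
contact_force: [0.7, 1.1, 0.8]
finger_gap: 0.904
grasp_force: 0.0
```

>>> arm_command(steps=[[-0.0175,-0.03,0.015,0,0.1],[-0.0175,-0.03,0.015,0,0.1],[-0.0175,-0.03,0.015,0,0.1],[-0.0175,-0.022,0.015,0,0.1],[0,0,0,0,0.1]])

```text
t: 2.43
tool_pos: [0.581, -0.1999, 0.1895]
orientation: [179.9, -0.2, -176.4]
contact_force: [0.5, -0.1, -0.6]
finger_gap: 0.902
grasp_force: 0.0
```

```bash
python3 -c "
from h import *
to(.6037,-.2256,.09)
for n in('top','scene'): cv2.imwrite(f'pics/{n}1.png',arm.get_image(n)[:,:,::-1])
"
```

```text
t 2.43 pos [ 0.581  -0.1999  0.1895] ori [ 179.94   -0.22 -176.44] gap 0.902 gf 0.0 F [ 0.5 -0.1 -0.6] q [-19.  28.   4.  66.  -0. -23.]
shift [-0.0215 -0.0272  0.0994]
```

>>> arm_command(steps=[[-0.0115,-0.0135,0.015,0,0.1],[-0.01,-0.0135,0.02,0,0.1],[0,0,0.02,0,0.1],[0,0,0.02,0,0.1],[0,0,0.01,0,0.1]])

```text
t: 2.95
tool_pos: [0.6024, -0.2212, 0.1073]
orientation: [179.9, -0.1, -176.2]
contact_force: [0.1, 0.1, -0.6]
finger_gap: 0.9
grasp_force: 0.0
```

>>> arm_command(steps=[[0,0,0.005,0,0.1],[0,0,0.003,0,0.1],[0,0,0,0,0.1]])

```text
t: 3.2
tool_pos: [0.6035, -0.2219, 0.1016]
orientation: [-180.0, 0.0, -176.3]
contact_force: [0.1, -0.1, -0.3]
finger_gap: 0.899
grasp_force: 0.0
```

```bash
python3 -c "
from h import *
to(.6037,-.2256,.078)
a=arm.get_image('scene')[130:240,150:310,::-1];b=arm.get_image('top')[130:240,310:470,::-1]
cv2.imwrite('pics/g1.png',cv2.resize(np.vstack([a,b]),None,fx=2.7,fy=2.7,interpolation=cv2.INTER_CUBIC))
"
```

```text
t 3.2 pos [ 0.6035 -0.2219  0.1016] ori [-1.7999e+02  3.0000e-02 -1.7626e+02] gap 0.899 gf 0.0 F [ 0.1 -0.1 -0.3] q [-20.  35.   2.  57.   0. -24.]
shift [ 0.     -0.0037  0.0236]
```

View pics/g1.png

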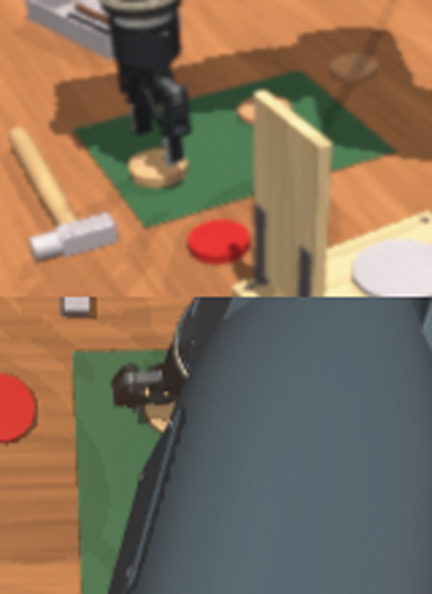

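The scene crop shows the fingers straddling the wood disc at about (157,165), so I go on down.

>>> arm_command(steps=[[0,-0.0037,0.006,0,0.1],[0,0,0.006,0,0.1],[0,0,0.006,0,0.1],[0,0,0,0,0.1]])

```text
t: 3.63
tool_pos: [0.6029, -0.2258, 0.0813]
orientation: [180.0, -0.1, -176.3]
contact_force: [0.2, -0.5, -0.5]
finger_gap: 0.896
grasp_force: 0.0
```

>>> arm_command(steps=[[0,0,0.002,0,0.1],[0,0,0.002,0,0.1],[0,0,0,0,0.1]])

```text
t: 3.88
tool_pos: [0.6035, -0.2258, 0.0786]
orientation: [180.0, -0.0, -176.3]
contact_force: [-0.5, 0.3, -0.1]
finger_gap: 0.901
grasp_force: 0.0
```

```bash
python3 -c "
from h import *
to(.6037,-.2256,.078)"
```

```text
t 3.88 pos [ 0.6035 -0.2258  0.0786] ori [ 1.7999e+02 -2.0000e-02 -1.7628e+02] gap 0.901 gf 0.0 F [-0.5  0.3 -0.1] q [-21.  36.   0.  54.   0. -24.]
shift [-0.0002  0.0002  0.0006]
```

>>> arm_command(steps=[[0,0,0,0,0.15],[0,0,0,0,0.2],[0,0,0,0,0.3],[0,0,0,0,0.4],[0,0,0,0,0.4]], squeeze=25)

```text
t: 4.3
tool_pos: [0.6037, -0.2259, 0.0795]
orientation: [-180.0, 0.0, -176.3]
contact_force: [-2.1, -0.7, 5.7]
finger_gap: 0.753
grasp_force: 26.1
```

>>> arm_command(steps=[[0,0,-0.005,0,0.4],[0,0,-0.02,0,0.4],[0,0,-0.04,0,0.4],[0,0,-0.04,0,0.4],[0,0,0,0,0.4]])

```text
t: 4.72
tool_pos: [0.6061, -0.2268, 0.1923]
orientation: [-179.8, 0.5, -176.3]
contact_force: [2.1, 0.1, 1.4]
finger_gap: 0.753
grasp_force: 28.0
```

```bash
python3 -c "
from h import *
to(.4744,.1026,.14)
a=arm.get_image('scene')[80:230,130:310,::-1];b=arm.get_image('top')[130:240,310:490,::-1]
cv2.imwrite('pics/g2.png',cv2.resize(np.vstack([a,b]),None,fx=2.2,fy=2.2,interpolation=cv2.INTER_CUBIC))
"
```

```text
t 4.72 pos [ 0.6061 -0.2268  0.1923] ori [-179.76    0.53 -176.28] gap 0.753 gf 28.0 F [2.1 0.1 1.4] q [-21.  31.  10.  68.   0. -24.]
shift [0.1105 0.3375 0.0499]
```

View pics/g2.png

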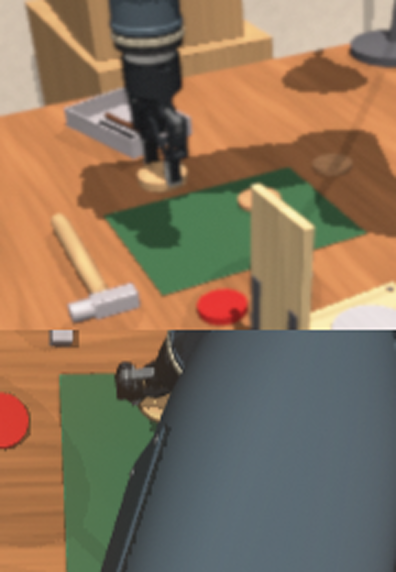

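The crop shows the disc held level at about (162,177).

>>> arm_command(steps=[[0.02,0.01,0,0,0.4],[0.025,0.025,0,0,0.4],[0.025,0.03,0,0,0.4],[0.025,0.03,0,0,0.4],[0.015,0.03,0,0,0.4]])

```text
t: 5.23
tool_pos: [0.4825, -0.1073, 0.1827]
orientation: [180.0, -0.2, -176.3]
contact_force: [0.8, 0.5, 0.1]
finger_gap: 0.75
grasp_force: 28.0
```

>>> arm_command(steps=[[0,0.035,0,0,0.4],[0,0.035,0,0,0.4],[0,0.035,0.005,0,0.4],[0,0.035,0.01,0,0.4],[0,0.035,0.01,0,0.4]])

```text
t: 5.65
tool_pos: [0.4735, 0.0679, 0.1581]
orientation: [-180.0, -0.0, -176.3]
contact_force: [0.0, 0.6, -0.1]
finger_gap: 0.751
grasp_force: 28.0
```

>>> arm_command(steps=[[0,0.025,0.01,0,0.4],[0,0.012,0.01,0,0.4],[0,0,0,0,0.4],[0,0,0,0,0.4]])

```text
t: 5.98
tool_pos: [0.4713, 0.103, 0.138]
orientation: [-180.0, -0.1, -176.2]
contact_force: [0.2, -0.4, -0.4]
finger_gap: 0.753
grasp_force: 28.0
```

```bash
python3 -c "
from h import *
to(.4744,.1026,.12)"
```

```text
t 5.98 pos [0.4713 0.103  0.138 ] ori [-1.7996e+02 -1.2000e-01 -1.7622e+02] gap 0.753 gf 28.0 F [ 0.2 -0.4 -0.4] q [ 12.  16. -22.  52.  -0.   9.]
shift [-0.0031 -0.0006  0.018 ]
```

>>> arm_command(steps=[[-0.003,0,0.01,0,0.4],[0,-0.0005,0.01,0,0.4],[0,0,0.008,0,0.4],[0,0,0,0,0.4],[0,0,0,0,0.4]])

```text
t: 6.4
tool_pos: [0.4746, 0.1023, 0.1103]
orientation: [-180.0, -0.1, -176.3]
contact_force: [-0.2, 0.6, -0.6]
finger_gap: 0.751
grasp_force: 28.0
```

>>> arm_command(steps=[[0,0,0.002,0,0.4],[0,0,0.001,0,0.4],[0,0,0,0,0.4],[0,0,0,0,0.4]])

```text
t: 6.73
tool_pos: [0.4751, 0.103, 0.1081]
orientation: [180.0, 0.0, -176.3]
contact_force: [-0.1, 0.0, 0.2]
finger_gap: 0.754
grasp_force: 28.0
```

```bash
python3 -c "
from h import *
to(.4744,.1026,.1045)
a=arm.get_image('scene')[170:290,200:380,::-1];b=arm.get_image('top')[140:280,170:350,::-1]
cv2.imwrite('pics/g3.png',cv2.resize(np.vstack([a,b]),None,fx=2.2,fy=2.2,interpolation=cv2.INTER_CUBIC))
"
```

```text
t 6.73 pos [0.4751 0.103  0.1081] ori [ 1.8000e+02  2.0000e-02 -1.7628e+02] gap 0.754 gf 28.0 F [-0.1  0.   0.2] q [ 12.  18. -24.  48.  -0.   9.]
shift [ 0.0007 -0.0003  0.0036]
```

View pics/g3.png

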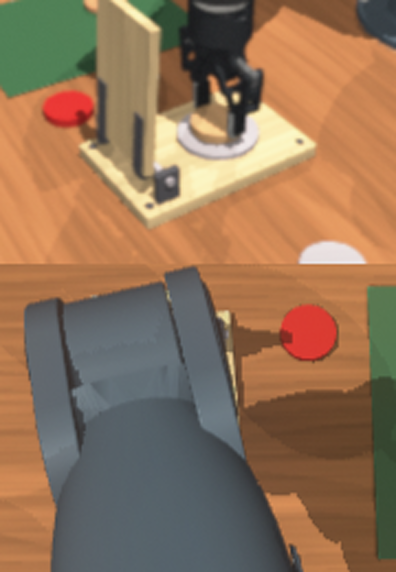

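The crop shows the disc just above the middle of the plate at about (215,128). I keep lowering it until it touches.

>>> arm_command(steps=[[0,0,0.001,0,0.4],[0,0,0.001,0,0.4],[0,0,0.001,0,0.4],[0,0,0,0,0.4],[0,0,0,0,0.4]])

```text
t: 7.25
tool_pos: [0.4749, 0.103, 0.1048]
orientation: [-180.0, -0.0, -176.3]
contact_force: [-0.2, 1.1, -1.0]
finger_gap: 0.752
grasp_force: 28.0
```

>>> arm_command(steps=[[0,0,0.001,0,0.4],[0,0,0,0,0.4],[0,0,0,0,0.4]])

```text
t: 7.5
tool_pos: [0.4751, 0.103, 0.1045]
orientation: [180.0, 0.0, -176.3]
contact_force: [-4.5, -1.1, 12.3]
finger_gap: 0.748
grasp_force: 29.3
```

>>> arm_command(steps=[[0,0,0.0006,0,0.4],[0,0,0,0,0.4],[0,0,0,0,0.4]])

```text
t: 7.75
tool_pos: [0.4751, 0.103, 0.1043]
orientation: [180.0, 0.0, -176.3]
contact_force: [-7.7, -1.3, 23.9]
finger_gap: 0.752
grasp_force: 30.4
```

>>> arm_command(steps=[[0,0,-0.0012,0,0.4],[0,0,0,0,0.15],[0,0,0,0,0.08],[0,0,0,0,0.05],[0,0,0,0,0.05]])

```text
t: 8.17
tool_pos: [0.475, 0.103, 0.1044]
orientation: [-180.0, -0.0, -176.3]
contact_force: [-0.0, -0.8, -0.9]
finger_gap: 0.95
grasp_force: 0.0
```

>>> arm_command(steps=[[0,0,-0.01,0,0.05],[0,0,-0.03,0,0.05],[0,0,-0.03,0,0.05],[0,0,-0.02,0,0.05],[0,0,0,0,0.1]])

```text
t: 8.58
tool_pos: [0.4767, 0.1033, 0.1991]
orientation: [179.9, 0.3, -176.3]
contact_force: [-0.7, -0.3, 0.1]
finger_gap: 0.899
grasp_force: 0.0
```

```bash
python3 -c "
from h import *
to(.4352,-.2929,.16)"
```

```text
t 8.58 pos [0.4767 0.1033 0.1991] ori [ 179.95    0.35 -176.28] gap 0.899 gf 0.0 F [-0.7 -0.3  0.1] q [ 12.  13. -16.  60.   0.   9.]
shift [ 0.0674 -0.3927  0.0384]
```

>>> arm_command(steps=[[0.006,-0.03,0,0,0.1],[0.006,-0.035,0,0,0.1],[0.006,-0.035,0,0,0.1],[0.006,-0.035,0,0,0.1],[0.006,-0.035,0,0,0.1]])

```text
t: 9.0
tool_pos: [0.4555, -0.0701, 0.1947]
orientation: [-180.0, 0.0, -176.3]
contact_force: [0.8, 0.1, 0.6]
finger_gap: 0.9
grasp_force: 0.0
```

>>> arm_command(steps=[[0.006,-0.035,0,0,0.1],[0.006,-0.035,0,0,0.1],[0.006,-0.035,0.01,0,0.1],[0.006,-0.035,0.01,0,0.1],[0.006,-0.035,0.01,0,0.1]])

```text
t: 9.42
tool_pos: [0.4369, -0.247, 0.1645]
orientation: [-180.0, 0.0, -176.3]
contact_force: [-0.0, -0.3, 0.2]
finger_gap: 0.901
grasp_force: 0.0
```

>>> arm_command(steps=[[0.006,-0.03,0.01,0,0.1],[0.001,-0.018,0,0,0.1],[0,0,0,0,0.1],[0,0,0,0,0.1]])

```text
t: 9.75
tool_pos: [0.4332, -0.2942, 0.1543]
orientation: [180.0, -0.0, -176.4]
contact_force: [-0.5, 0.0, -0.8]
finger_gap: 0.898
grasp_force: 0.0
```

```bash
python3 -c "
from h import *
to(.4352,-.2929,.10)
im=arm.get_image('top');cv2.imwrite('pics/top2.png',im[:,:,::-1]);cv2.imwrite('pics/scene2.png',arm.get_image('scene')[:,:,::-1])
hsv=cv2.cvtColor(im,cv2.COLOR_RGB2HSV).astype(int);H,S,V=hsv[...,0],hsv[...,1],hsv[...,2]
a=im[140:280,170:350,::-1]
cv2.imwrite('pics/g4.png',cv2.resize(a,None,fx=4,fy=4,interpolation=cv2.INTER_CUBIC))
u,v=proj('top',(.475,.103,.042)).astype(int);print(u,v,im[v,u],im[v+20,u])
c=contour(win(im,u,v,26)&(S>75)&(H<17));print(circ('top',c,.042))
c=contour(win(im,u,v,26)&(S>65)&(H<19));print(circ('top',c,.042))
"
```

```text
t 9.75 pos [ 0.4332 -0.2942  0.1543] ori [ 1.7997e+02 -3.0000e-02 -1.7639e+02] gap 0.898 gf 0.0 F [-0.5  0.  -0.8] q [-34.  19. -15.  56.   0. -38.]
shift [-0.0021  0.0011  0.0543]
246 220 [220 179 124] [215 204 202]
(array([479.7,  70. ]), array([ 7. , 10.5]))
(array([478.2,  88.8]), array([14.7, 64.8]))
```

View pics/g4.png

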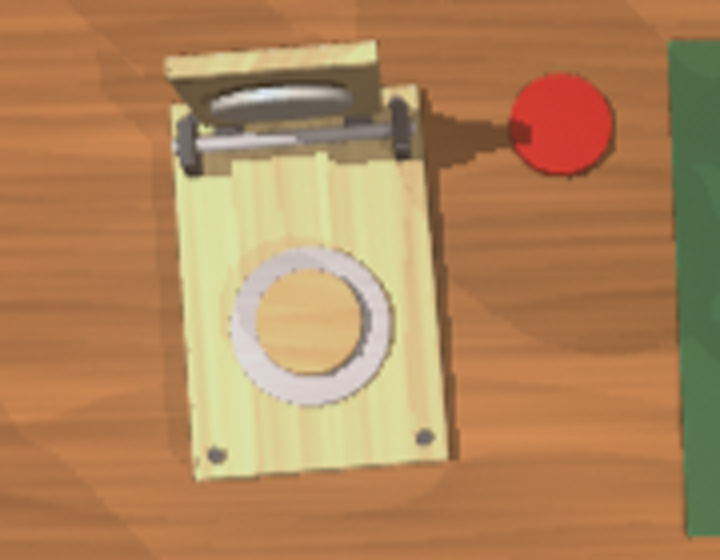

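The crop shows the disc flat and central on the plate, at about (310,321) in the crop.

```bash
python3 -c "
from h import *
print(ray('top',(247.5,220.3),.042))
im=cv2.imread('pics/top2.png').astype(int);m=win(im,247,220,18)&(im[...,2]-im[...,0]>60)
print(circ('top',contour(m),.042), 'plate .4744 .1026')"
```

```text
[0.47486323 0.10083683 0.042     ]
(array([475.7, 102.9]), array([62.3, 63. ])) plate .4744 .1026
```

>>> arm_command(steps=[[-0.002,0.001,0.02,0,0.1],[0,0,0.02,0,0.1],[0,0,0.012,0,0.1],[0,0,0.008,0,0.1],[0,0,0,0,0.1]])

```text
t: 10.27
tool_pos: [0.4351, -0.2912, 0.0934]
orientation: [179.9, -0.1, -176.2]
contact_force: [-0.1, 0.3, -0.0]
finger_gap: 0.897
grasp_force: 0.0
```

>>> arm_command(steps=[[0,0,0.007,0,0.1],[0,0,0.005,0,0.1],[0,0,0,0,0.1],[0,0,0,0,0.1]])

```text
t: 10.6
tool_pos: [0.4356, -0.2924, 0.0827]
orientation: [-180.0, 0.0, -176.3]
contact_force: [0.7, -0.1, 0.4]
finger_gap: 0.899
grasp_force: 0.0
```

```bash
python3 -c "
from h import *
to(.4352,-.2929,.0802)"
```

```text
t 10.6 pos [ 0.4356 -0.2924  0.0827] ori [-179.99    0.   -176.28] gap 0.899 gf 0.0 F [ 0.7 -0.1  0.4] q [-34.  24. -20.  46.  -0. -38.]
shift [ 0.0005 -0.0005  0.0025]
```

>>> arm_command(steps=[[0,-0.0005,0.002,0,0.1],[0,0,0,0,0.15],[0,0,0,0,0.2],[0,0,0,0,0.3],[0,0,0,0,0.4]], squeeze=20)

```text
t: 11.02
tool_pos: [0.4357, -0.293, 0.0807]
orientation: [-180.0, 0.0, -176.3]
contact_force: [-0.2, -0.9, 0.9]
finger_gap: 0.604
grasp_force: 0.0
```

>>> arm_command(steps=[[0,0,0,0,0.4],[0,0,0,0,0.4]])

```text
t: 11.18
tool_pos: [0.4357, -0.293, 0.0806]
orientation: [-180.0, 0.0, -176.3]
contact_force: [0.1, 0.2, -0.9]
finger_gap: 0.601
grasp_force: 0.0
```

The pads passed over the cork, since the tips sit further back while the fingers are open. I reopen and go lower.

>>> arm_command(steps=[[0,0,-0.001,0,0.2],[0,0,0,0,0.1],[0,0,0,0,0.1],[0,0,0,0,0.1]])

```text
t: 11.52
tool_pos: [0.4356, -0.2929, 0.0815]
orientation: [-180.0, 0.0, -176.3]
contact_force: [0.0, -0.1, 0.5]
finger_gap: 0.898
grasp_force: 0.0
```

```bash
python3 -c "
from h import *
to(.4352,-.2929,.072)
im=arm.get_image('scene');P=proj('scene',(.4352,-.2929,.011)).astype(int);print(P)
a=im[P[1]-60:P[1]+50,P[0]-60:P[0]+60,::-1]
cv2.imwrite('pics/g5.png',cv2.resize(a,None,fx=5,fy=5,interpolation=cv2.INTER_CUBIC))"
```

```text
t 11.52 pos [ 0.4356 -0.2929  0.0815] ori [-180.      0.   -176.28] gap 0.898 gf 0.0 F [ 0.  -0.1  0.5] q [-34.  24. -20.  46.   0. -38.]
shift [0.0004 0.     0.0095]
[247 169]
```

View pics/g5.png

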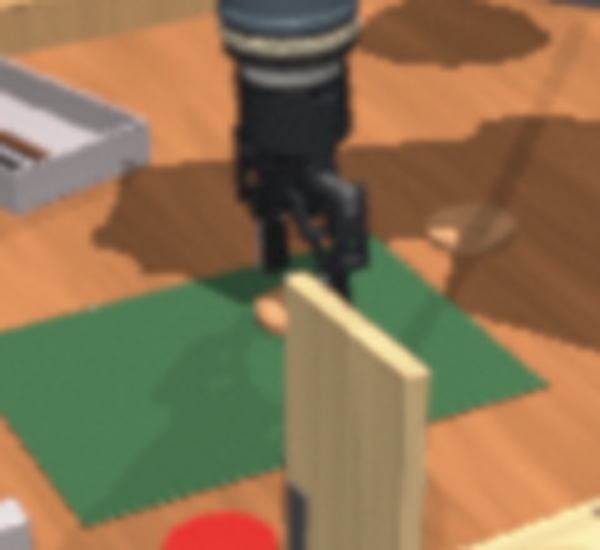

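The crop shows the tips just above the cork, which is still at about (270,310), partly hidden by the lid.

>>> arm_command(steps=[[0,0,0.004,0,0.1],[0,0,0.003,0,0.1],[0,0,0.0025,0,0.1],[0,0,0,0,0.1],[0,0,0,0,0.1]])

```text
t: 11.98
tool_pos: [0.4354, -0.2928, 0.0717]
orientation: [180.0, -0.0, -176.3]
contact_force: [0.3, -0.3, -0.1]
finger_gap: 0.9
grasp_force: 0.0
```

>>> arm_command(steps=[[0,0,0,0,0.15],[0,0,0,0,0.2],[0,0,0,0,0.25],[0,0,0,0,0.35],[0,0,0,0,0.35]], squeeze=20)

```text
t: 12.4
tool_pos: [0.4357, -0.293, 0.0724]
orientation: [-180.0, 0.0, -176.3]
contact_force: [-1.6, 0.9, 5.0]
finger_gap: 0.756
grasp_force: 20.5
```

>>> arm_command(steps=[[0,0,-0.005,0,0.4],[0,0,-0.02,0,0.4],[0,0,-0.035,0,0.4],[0,0,-0.04,0,0.4],[0,0,0,0,0.4]])

```text
t: 12.82
tool_pos: [0.4378, -0.2944, 0.1791]
orientation: [-179.7, 0.4, -176.3]
contact_force: [1.7, -1.1, 1.2]
finger_gap: 0.757
grasp_force: 22.4
```

>>> arm_command(steps=[[-0.006,0.03,0,0,0.4],[-0.006,0.035,0,0,0.4],[-0.006,0.035,0,0,0.4],[-0.006,0.035,0,0,0.4],[-0.006,0.035,0,0,0.4]])

```text
t: 13.23
tool_pos: [0.4544, -0.1199, 0.1725]
orientation: [-180.0, 0.0, -176.3]
contact_force: [1.5, 0.7, 0.2]
finger_gap: 0.755
grasp_force: 22.4
```

>>> arm_command(steps=[[-0.006,0.035,0,0,0.4],[-0.006,0.035,0,0,0.4],[-0.006,0.035,0,0,0.4],[-0.006,0.035,0,0,0.4],[-0.006,0.035,0,0,0.4]])

```text
t: 13.65
tool_pos: [0.473, 0.0571, 0.1726]
orientation: [180.0, 0.1, -176.3]
contact_force: [1.2, -0.3, -0.5]
finger_gap: 0.754
grasp_force: 22.4
```

>>> arm_command(steps=[[-0.004,0.03,0,0,0.4],[0,0.017,0.01,0,0.4],[0,0,0.01,0,0.4],[0,0,0,0,0.4],[0,0,0,0,0.4]])

```text
t: 14.07
tool_pos: [0.4737, 0.102, 0.1519]
orientation: [-180.0, -0.1, -176.3]
contact_force: [0.7, 0.3, 0.5]
finger_gap: 0.754
grasp_force: 22.4
```

```bash
python3 -c "
from h import *
to(.4755,.103,.115)"
```

```text
t 14.07 pos [0.4737 0.102  0.1519] ori [-1.7998e+02 -6.0000e-02 -1.7627e+02] gap 0.754 gf 22.4 F [0.7 0.3 0.5] q [ 12.  15. -21.  54.  -0.   8.]
shift [-0.0019  0.0009  0.0369]
```

>>> arm_command(steps=[[-0.002,0.001,0.01,0,0.4],[0,0,0.015,0,0.4],[0,0,0.01,0,0.4],[0,0,0,0,0.4],[0,0,0,0,0.4]])

```text
t: 14.48
tool_pos: [0.4757, 0.103, 0.1167]
orientation: [-180.0, -0.1, -176.3]
contact_force: [0.2, -0.2, 0.7]
finger_gap: 0.756
grasp_force: 22.4
```

```bash
python3 -c "
from h import *
to(.4755,.103,.1112)
"
```

```text
t 14.48 pos [0.4757 0.103  0.1167] ori [-1.7999e+02 -6.0000e-02 -1.7633e+02] gap 0.756 gf 22.4 F [ 0.2 -0.2  0.7] q [ 12.  18. -23.  49.  -0.   9.]
shift [0.0002 0.     0.0055]
```

>>> arm_command(steps=[[0,0,0.002,0,0.4],[0,0,0.001,0,0.4],[0,0,0,0,0.4],[0,0,0,0,0.4]])

```text
t: 14.82
tool_pos: [0.4761, 0.1035, 0.1143]
orientation: [180.0, 0.0, -176.3]
contact_force: [-0.3, -0.6, 0.1]
finger_gap: 0.755
grasp_force: 22.4
```

>>> arm_command(steps=[[0,0,0.001,0,0.4],[0,0,0,0,0.4],[0,0,0,0,0.4]])

```text
t: 15.07
tool_pos: [0.476, 0.1036, 0.113]
orientation: [180.0, 0.0, -176.3]
contact_force: [-0.7, 0.2, -1.0]
finger_gap: 0.755
grasp_force: 22.4
```

>>> arm_command(steps=[[0,0,0.0007,0,0.4],[0,0,0,0,0.4],[0,0,0,0,0.4]])

```text
t: 15.32
tool_pos: [0.4759, 0.1035, 0.1123]
orientation: [-180.0, -0.0, -176.3]
contact_force: [0.0, -0.4, -0.2]
finger_gap: 0.758
grasp_force: 22.4
```

>>> arm_command(steps=[[0,0,0.0007,0,0.4],[0,0,0,0,0.4],[0,0,0,0,0.4]])

```text
t: 15.57
tool_pos: [0.476, 0.1035, 0.1116]
orientation: [-180.0, -0.0, -176.3]
contact_force: [-0.3, -0.1, -0.0]
finger_gap: 0.755
grasp_force: 22.5
```

>>> arm_command(steps=[[0,0,0.0005,0,0.4],[0,0,0,0,0.4],[0,0,0,0,0.4]])

```text
t: 15.82
tool_pos: [0.476, 0.1035, 0.1114]
orientation: [180.0, 0.0, -176.3]
contact_force: [-3.6, -1.4, 7.4]
finger_gap: 0.76
grasp_force: 23.2
```

>>> arm_command(steps=[[0,0,-0.0004,0,0.4],[0,0,0,0,0.15],[0,0,0,0,0.08],[0,0,0,0,0.05],[0,0,0,0,0.05]])

```text
t: 16.23
tool_pos: [0.4759, 0.1035, 0.1114]
orientation: [180.0, -0.0, -176.3]
contact_force: [-1.0, 0.2, 0.9]
finger_gap: 0.956
grasp_force: 0.0
```

>>> arm_command(steps=[[0,0,-0.01,0,0.05],[0,0,-0.03,0,0.05],[0,0,-0.03,0,0.05],[0,0,-0.03,0,0.3],[0,0,-0.03,0,0.6]])

```text
t: 16.65
tool_pos: [0.4756, 0.1035, 0.2438]
orientation: [180.0, 0.0, -176.3]
contact_force: [1.1, -0.2, -0.8]
finger_gap: 0.692
grasp_force: 0.0
```

>>> arm_command(steps=[[0,0,-0.03,0,1],[0,0,-0.03,0,1],[0,-0.03,-0.03,0,1],[0,-0.035,-0.03,0,1],[0,-0.035,-0.02,0,1]])

```text
t: 17.07
tool_pos: [0.4818, 0.0071, 0.3814]
orientation: [-180.0, 0.2, -176.2]
contact_force: [0.9, -0.4, 0.4]
finger_gap: 0.003
grasp_force: 0.0
```

>>> arm_command(steps=[[0,-0.035,-0.02,0,1],[0,-0.035,0,0,1],[0,-0.035,0,0,1],[0,-0.02,0,0,1],[0,0,0,0,1]])

```text
t: 17.48
tool_pos: [0.49, -0.1204, 0.3986]
orientation: [-180.0, -0.0, -176.5]
contact_force: [-0.4, -0.3, -0.8]
finger_gap: 0.003
grasp_force: 0.0
```

```bash
python3 -c "
from h import *
to(.4755,.103,.115)
im=arm.get_image('top');cv2.imwrite('pics/top3.png',im[:,:,::-1]);s=arm.get_image('scene')
I=im.astype(int);m=win(I,247,219,20)&(I[...,0]-I[...,2]>50)
print(circ('top',contour(m),.05))
u=cv2.resize(im[140:280,170:310,::-1],None,fx=4,fy=4,interpolation=cv2.INTER_CUBIC);w=cv2.resize(s[150:290,230:370,::-1],(240,240),interpolation=cv2.INTER_CUBIC)
w=cv2.copyMakeBorder(w,0,320,0,0,cv2.BORDER_CONSTANT)
cv2.imwrite('pics/g6.png',np.hstack([u,w]))"
```

```text
t 17.48 pos [ 0.49   -0.1204  0.3986] ori [-179.95   -0.   -176.48] gap 0.003 gf 0.0 F [-0.4 -0.3 -0.8] q [-14.  13.  13.  90.  -0. -17.]
shift [0.0007 0.2241 0.2834]
(array([475.1, 102.8]), array([62.7, 64.3]))
```

View pics/g6.png

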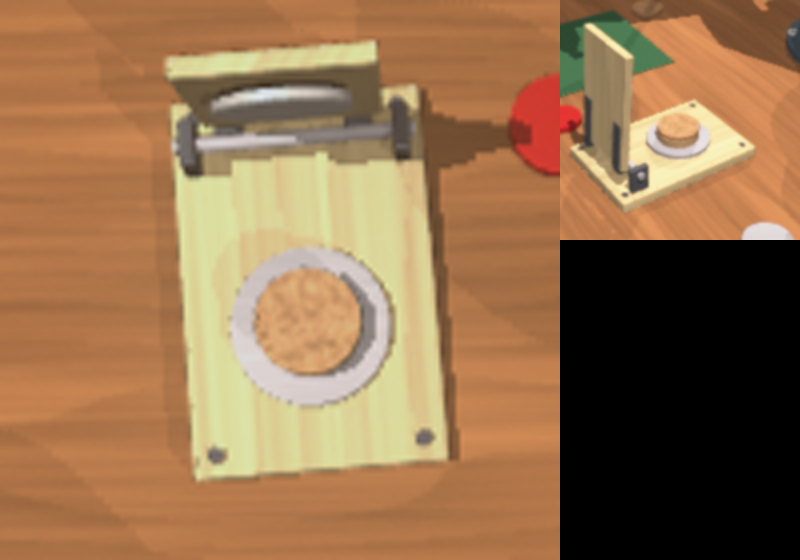

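The crop shows the cork squarely on the wood, at about (308,321). Measured centre is (475,103) mm against (474,103) mm for the plate. The fingers are shut, and the next move goes behind the lid.

>>> arm_command(steps=[[-0.036,0,0.01,0,1],[-0.036,0.015,0.01,0,1],[-0.036,0.025,0.01,0,1],[-0.036,0.03,0.01,0,1],[-0.035,0.03,0.01,0,1]])

```text
t: 18.0
tool_pos: [0.6525, -0.013, 0.3512]
orientation: [180.0, 0.0, -176.2]
contact_force: [1.3, -0.7, 0.5]
finger_gap: 0.0
grasp_force: 0.0
```

>>> arm_command(steps=[[0,0.03,0.01,0,1],[0,0.03,0.01,0,1],[0,0.03,0,0,1],[0,0.03,0,0,1],[0,0,0,0,1]])

```text
t: 18.42
tool_pos: [0.6426, 0.1105, 0.3314]
orientation: [179.9, -0.0, -176.0]
contact_force: [-0.3, 0.1, -0.1]
finger_gap: 0.001
grasp_force: 0.0
```

```bash
python3 -c "
from h import *
to(.655,.112,.275)"
```

```text
t 18.42 pos [0.6426 0.1105 0.3314] ori [ 1.7992e+02 -4.0000e-02 -1.7596e+02] gap 0.001 gf 0.0 F [-0.3  0.1 -0.1] q [10. 32. 31. 89.  0.  6.]
shift [-0.0125  0.0006  0.0564]
```

>>> arm_command(steps=[[-0.01,0,0.005,0,1],[0,0,0.02,0,1],[0,0,0.02,0,1],[0,0,0.011,0,1],[0,0,0,0,1]])

```text
t: 18.83
tool_pos: [0.6525, 0.1058, 0.2732]
orientation: [-180.0, -0.2, -176.2]
contact_force: [-0.1, 0.7, -1.0]
finger_gap: 0.004
grasp_force: 0.0
```

>>> arm_command(steps=[[0.008,0,0,0,1],[0.008,0,0,0,1],[0.006,0,0,0,1],[0,0,0,0,1]])

```text
t: 19.17
tool_pos: [0.6311, 0.1039, 0.2767]
orientation: [180.0, 0.1, -176.2]
contact_force: [0.4, 0.1, -0.8]
finger_gap: -0.002
grasp_force: 0.0
```

>>> arm_command(steps=[[0.006,0,0,0,1],[0.006,0,0,0,1],[0.005,0,0,0,1],[0,0,0,0,1]])

```text
t: 19.5
tool_pos: [0.6141, 0.1022, 0.2756]
orientation: [180.0, -0.0, -176.3]
contact_force: [-0.2, -0.2, 0.3]
finger_gap: 0.0
grasp_force: 0.0
```

>>> arm_command(steps=[[0.004,0.001,0,0,1],[0.004,0.001,0,0,1],[0.004,0.001,0,0,1],[0.004,0.001,0,0,1]])

```text
t: 19.83
tool_pos: [0.5985, 0.1051, 0.2754]
orientation: [-180.0, 0.0, -176.3]
contact_force: [2.6, -1.7, -0.1]
finger_gap: -0.001
grasp_force: 1.6
```

>>> arm_command(steps=[[0.004,0.001,0,0,1],[0.004,0.001,0,0,1],[0.004,0,0,0,1],[0.004,0,0,0,1]])

```text
t: 20.17
tool_pos: [0.5821, 0.1063, 0.2752]
orientation: [180.0, -0.0, -176.3]
contact_force: [1.8, 0.4, -1.3]
finger_gap: -0.001
grasp_force: 1.4
```

>>> arm_command(steps=[[0.008,0,0.0015,0,1],[0.008,0,0.0018,0,1],[0.008,0,0.002,0,1],[0.008,0,0.0028,0,1],[0.008,0,0.0032,0,1]])

```text
t: 20.58
tool_pos: [0.5421, 0.1037, 0.2642]
orientation: [180.0, 0.0, -176.3]
contact_force: [1.8, 1.5, 2.3]
finger_gap: 0.004
grasp_force: 1.3
```

>>> arm_command(steps=[[0.008,0,0.0037,0,1],[0.0078,0,0.0042,0,1],[0.0075,0,0.0046,0,1],[0.0072,0,0.005,0,1],[0,0,0,0,1]])

```text
t: 21.0
tool_pos: [0.5106, 0.1015, 0.2458]
orientation: [180.0, -0.1, -176.3]
contact_force: [-0.1, -0.0, 0.0]
finger_gap: -0.004
grasp_force: 0.0
```

```bash
python3 -c "
from h import *
to(.4744,.1026,.275)
a=arm.get_image('scene')[110:290,190:390,::-1]
cv2.imwrite('pics/g7.png',cv2.resize(a,None,fx=3,fy=3,interpolation=cv2.INTER_CUBIC))"
```

```text
t 21.0 pos [0.5106 0.1015 0.2458] ori [ 1.7999e+02 -1.1000e-01 -1.7627e+02] gap -0.004 gf 0.0 F [-0.1 -0.   0. ] q [11. 16. -6. 69.  0.  7.]
shift [ 0.0361  0.0035 -0.0291]
```

View pics/g7.png

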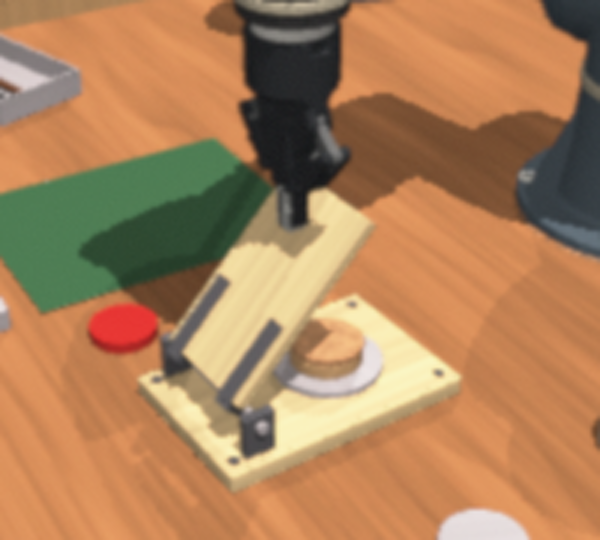

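The lid is at about 45° with the fingertip on its outer face near (293,225), and the stack is undisturbed. I continue the arc.

>>> arm_command(steps=[[0.007,0.0005,0.0055,0,1],[0.0066,0.0005,0.0058,0,1],[0.006,0.0005,0.0063,0,1],[0.0057,0.0005,0.0067,0,1],[0.0054,0.0005,0.007,0,1]])

```text
t: 21.47
tool_pos: [0.4816, 0.102, 0.2153]
orientation: [-180.0, 0.0, -176.3]
contact_force: [1.1, -1.3, 1.7]
finger_gap: -0.004
grasp_force: 0.7
```

>>> arm_command(steps=[[0.005,0.0005,0.007,0,1],[0.0045,0.0005,0.0075,0,1],[0.004,0,0.0077,0,1],[0.004,0,0.008,0,1],[0,0,0,0,1]])

```text
t: 21.88
tool_pos: [0.4627, 0.1018, 0.1834]
orientation: [-180.0, -0.1, -176.3]
contact_force: [-0.4, 0.8, -0.5]
finger_gap: -0.003
grasp_force: 0.0
```

```bash
python3 -c "
from h import *
to(.4744,.1026,.2)"
```

```text
t 21.88 pos [0.4627 0.1018 0.1834] ori [-1.7999e+02 -1.4000e-01 -1.7627e+02] gap -0.003 gf 0.0 F [-0.4  0.8 -0.5] q [ 12.  13. -19.  58.   0.   9.]
shift [-0.0117  0.0001 -0.0166]
```

>>> arm_command(steps=[[-0.012,0,0,0,1],[0,0,0.006,0,1],[0,0,0.006,0,1],[0,0,0.006,0,1],[0,0,0.005,0,1]])

```text
t: 22.3
tool_pos: [0.4753, 0.1026, 0.161]
orientation: [-180.0, -0.1, -176.3]
contact_force: [0.5, -0.7, 1.2]
finger_gap: 0.0
grasp_force: 0.5
```

>>> arm_command(steps=[[0,0,0.004,0,1],[0,0,0.003,0,1],[0,0,0,0,1]])

```text
t: 22.55
tool_pos: [0.4755, 0.1026, 0.1543]
orientation: [-180.0, -0.1, -176.3]
contact_force: [-0.3, -0.4, -0.8]
finger_gap: 0.002
grasp_force: 0.0
```

```bash
python3 -c "
from h import *
to(.4744,.1026,.145)"
```

```text
t 22.55 pos [0.4755 0.1026 0.1543] ori [-1.7999e+02 -5.0000e-02 -1.7628e+02] gap 0.002 gf 0.0 F [-0.3 -0.4 -0.8] q [ 12.  15. -20.  54.  -0.   8.]
shift [0.0011 0.0001 0.0093]
```

>>> arm_command(steps=[[0,0,0.002,0,1],[0,0,0.002,0,1],[0,0,0.002,0,1],[0,0,0,0,1]])

```text
t: 22.88
tool_pos: [0.4759, 0.1027, 0.1487]
orientation: [-180.0, -0.0, -176.3]
contact_force: [-0.9, 0.1, 0.4]
finger_gap: -0.002
grasp_force: 0.0
```

>>> arm_command(steps=[[0,0,0.001,0,1],[0,0,0.001,0,1],[0,0,0,0,1]])

```text
t: 23.13
tool_pos: [0.4759, 0.1027, 0.1469]
orientation: [-180.0, -0.0, -176.3]
contact_force: [0.8, -0.2, -0.3]
finger_gap: 0.004
grasp_force: 0.0
```

>>> arm_command(steps=[[0,0,0.0007,0,1],[0,0,0,0,1],[0,0,0,0,1]])

```text
t: 23.38
tool_pos: [0.4759, 0.1027, 0.1463]
orientation: [-180.0, 0.0, -176.3]
contact_force: [0.4, -0.3, 0.0]
finger_gap: -0.002
grasp_force: 0.0
```

>>> arm_command(steps=[[0,0,0.001,0,1],[0,0,0,0,1]])

```text
t: 23.55
tool_pos: [0.4759, 0.1027, 0.1452]
orientation: [180.0, -0.0, -176.3]
contact_force: [-0.7, 0.4, -0.9]
finger_gap: 0.0
grasp_force: 0.0
```

>>> arm_command(steps=[[0,0,0.0007,0,1],[0,0,0,0,1]])

```text
t: 23.72
tool_pos: [0.4759, 0.1027, 0.1445]
orientation: [-180.0, 0.0, -176.3]
contact_force: [-0.1, 0.5, -0.1]
finger_gap: -0.0
grasp_force: 0.0
```

>>> arm_command(steps=[[0,0,0.0005,0,1],[0,0,0,0,1]])

```text
t: 23.88
tool_pos: [0.4759, 0.1027, 0.1442]
orientation: [180.0, -0.0, -176.3]
contact_force: [-2.4, 0.4, 3.9]
finger_gap: 0.002
grasp_force: 1.7
```

>>> arm_command(steps=[[0,0,0.0005,0,1],[0,0,0,0,1]])

```text
t: 24.05
tool_pos: [0.4758, 0.1027, 0.1438]
orientation: [180.0, 0.0, -176.3]
contact_force: [-3.3, -0.2, 7.8]
finger_gap: -0.002
grasp_force: 3.6
```

>>> arm_command(steps=[[0,0,0.0004,0,1],[0,0,0,0,1]])

```text
t: 24.22
tool_pos: [0.4758, 0.1027, 0.1436]
orientation: [180.0, 0.0, -176.3]
contact_force: [-4.6, -0.1, 11.6]
finger_gap: -0.003
grasp_force: 5.4
```

>>> arm_command(steps=[[0,0,0.0006,0,1],[0,0,0,0,1],[0,0,0,0,1]])

```text
t: 24.47
tool_pos: [0.4757, 0.1027, 0.1431]
orientation: [180.0, 0.0, -176.3]
contact_force: [-6.5, -1.3, 15.6]
finger_gap: 0.002
grasp_force: 7.6
```

>>> arm_command(steps=[[0,0,0.0001,0,1],[0,0,0,0,1],[0,0,0,0,1],[0,0,0,0,1],[0,0,0,0,1]])

```text
t: 24.88
tool_pos: [0.4757, 0.1027, 0.1431]
orientation: [180.0, 0.0, -176.3]
contact_force: [-7.4, -1.3, 17.4]
finger_gap: 0.001
grasp_force: 8.5
```

>>> arm_command(steps=[[0,0,0,0,1],[0,0,0,0,1],[0,0,0,0,1],[0,0,0,0,1],[0,0,0,0,1]])

```text
t: 25.3
tool_pos: [0.4757, 0.1027, 0.1431]
orientation: [180.0, 0.0, -176.3]
contact_force: [-7.7, -0.9, 17.4]
finger_gap: -0.0
grasp_force: 8.5
```

>>> arm_command(steps=[[0,0,0,0,1],[0,0,0,0,1],[0,0,0,0,1],[0,0,0,0,1],[0,0,0,0,1]])

```text
t: 25.72
tool_pos: [0.4757, 0.1027, 0.1431]
orientation: [180.0, 0.0, -176.3]
contact_force: [-7.7, -1.4, 16.1]
finger_gap: 0.002
grasp_force: 8.5
```

>>> arm_command(steps=[[0,0,0,0,1],[0,0,0,0,1],[0,0,0,0,1],[0,0,0,0,1],[0,0,0,0,1]])

```text
t: 26.13
tool_pos: [0.4757, 0.1027, 0.1431]
orientation: [180.0, 0.0, -176.3]
contact_force: [-8.7, -1.1, 16.8]
finger_gap: -0.006
grasp_force: 8.5
```

>>> arm_command(steps=[[0,0,0,0,1],[0,0,0,0,1],[0,0,0,0,1],[0,0,0,0,1],[0,0,0,0,1]])

```text
t: 26.55
tool_pos: [0.4757, 0.1027, 0.1431]
orientation: [180.0, 0.0, -176.3]
contact_force: [-7.9, -1.3, 17.1]
finger_gap: 0.003
grasp_force: 8.5
```

>>> arm_command(steps=[[0,0,0,0,1],[0,0,0,0,1],[0,0,0,0,1],[0,0,0,0,1],[0,0,0,0,1]])

```text
t: 26.97
tool_pos: [0.4757, 0.1027, 0.1431]
orientation: [180.0, 0.0, -176.3]
contact_force: [-7.9, -1.2, 17.0]
finger_gap: -0.0
grasp_force: 8.5
```

>>> arm_command(steps=[[0,0,-0.0005,0,1],[0,0,-0.0005,0,1],[0,0,-0.002,0,1],[0,0,-0.02,0,1],[0,0,-0.035,0,1]])

```text
t: 27.38
tool_pos: [0.4742, 0.1023, 0.1985]
orientation: [-180.0, -0.3, -176.3]
contact_force: [0.0, 0.4, -0.2]
finger_gap: 0.003
grasp_force: 0.0
```

>>> arm_command(steps=[[0,0,-0.035,0,1],[0,-0.03,-0.03,0,1],[0,-0.035,-0.02,0,1],[0,-0.035,0,0,1],[0,-0.035,0,0,1]])

```text
t: 27.8
tool_pos: [0.4851, -0.0329, 0.2865]
orientation: [-180.0, 0.2, -176.2]
contact_force: [0.6, -0.1, -0.0]
finger_gap: 0.003
grasp_force: 0.0
```

>>> arm_command(steps=[[0,-0.035,0,0,1],[0,-0.035,0,0,1],[0,0,0,0,1],[0,0,0,0,1],[0,0,0,0,1]])

```text
t: 28.22
tool_pos: [0.4891, -0.1012, 0.2848]
orientation: [180.0, -0.0, -176.3]
contact_force: [-0.7, 0.3, -0.2]
finger_gap: -0.0
grasp_force: 0.0
```

```bash
python3 -c "
from h import *
to(.4744,.1026,.145)
s=arm.get_image('scene');t=arm.get_image('top')
a=cv2.resize(s[180:290,220:360,::-1],(560,440),interpolation=cv2.INTER_CUBIC);b=cv2.resize(t[:,:,::-1],(224,168));b=cv2.copyMakeBorder(b,0,272,0,0,cv2.BORDER_CONSTANT)
cv2.imwrite('pics/g8.png',np.hstack([a,b]))"
```

```text
t 28.22 pos [ 0.4891 -0.1012  0.2848] ori [ 1.7998e+02 -1.0000e-02 -1.7632e+02] gap -0.0 gf 0.0 F [-0.7  0.3 -0.2] q [-12.  12.  -4.  73.   0. -15.]
shift [0.0015 0.2042 0.1399]
```

View pics/g8.png

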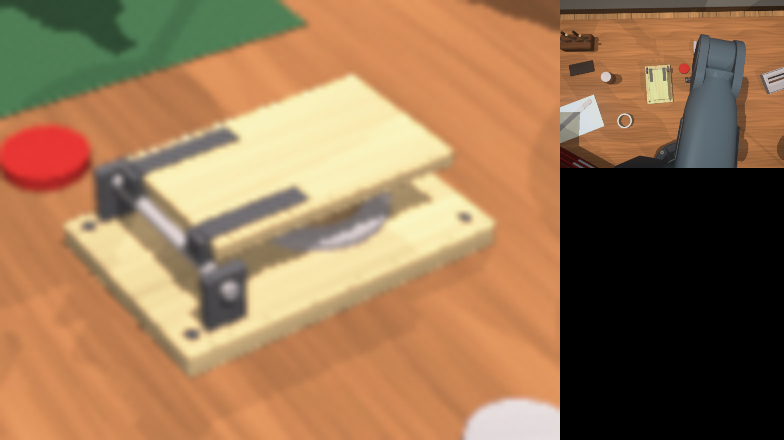

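The lid is shut level on the stack (lid centre about (300,160)), the hand is clear, and the jar and tape are unmoved.

```bash
python3 -c "
from station import arm
print(arm.finish_job())"
```

```text
the job is handed in; nothing more can be done
None
```

The coaster is glued up: the wood disc and then the cork are centred on the plate, the lid was shut and pressed at about 16–17 N for about 2.5 s and left closed, and the job was handed in at about 28 s (the verdict wasn't shown).

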